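# Fish the sieve plate out of the brush-washing can

## Robot

A 6-joint arm with a two-finger parallel gripper is mounted at the origin on a cart in front of the work surface, level with it; the furniture and walls round the work are solid. World frame = base frame: x ahead of the robot, y to its left, z up, the work surface at z = 0. Lengths are in m, angles in rad, forces in N, time in s.
With the tool pointing down it reaches from about 0.25 to 0.725 m from the base axis. Payload 4 kg.
Tool frame: the origin (TCP) lies at the very end of the fingers, on their centre line; the grasp point (between the pads) lies 19 mm behind it; z points along the fingers, y is the line along which they close (so a half turn about z gives the same grasp; the last joint's range is limited). The gripper opens to 85 mm and grips with 20 to 120 N. Pads are 22 mm wide; open, the fingers measure 114 mm over their backs; the gripper's body (76 mm by 85 mm) begins 54 mm behind the grasp point. The pads swing forward as they close: fully open they stand 13 mm farther back than shut.
Start: joints at [1.121, 0.241, 0.005, 1.335, 0, 1.571], TCP at [0.217, 0.45, 0.231] pointing down, gripper open.
Joint ranges: [-2.72, 2.72], [-1.05, 1.87], [-1.09, 1.28], [-1.99, 2.15], [-1.42, 1.44], [-3.14, 3.14]. Speed limits (rad/s): [2.79, 2.79, 3.14, 3.14, 3.14, 3.14].

## Interface

Orientations are given as a unit quaternion [x, y, z, w].
In Python, from workcell import bot, vision, workorder, boxes_of gives the robot as it stands.
- The arm moves only by the tool send_rows, never from a script. Its argument "motion" is text: rows parted by semicolons, each of 5 numbers parted by spaces: the closure, from -1 (fully open) to 1 (shut), so that 0 is half open, then the shift along the tool's x, y, z in cm, then the turn about the tool's z in rad. In form: claw x y z twist; .... A call has 1 to 5 rows; each row is the pose to reach, as a shift and turn from the pose commanded when the call began, along the tool's axes at that moment; what a row does not reach only later rows make up. A row lasts 1/10 s, in which the tool goes at most 50 mm and 8.59 degrees, less where a joint would pass 70% of its speed; a pose out of reach is approached as far as the arm can. A call with a gripper value outside its range is refused whole. The fingers move at their own pace and stop on an object; the grip force is fixed at half the most. Time passes only in rows, so rows that repeat a pose let the fingers close. It gives the time, the measured TCP pose, the force, the opening and the grip force at its end, in the units of the state.
- bot.get_obs(): the state, without advancing time (a new reading comes with each control period).
- vision.camera(name): name is "scene" or "top"; returns the picture (480x640x3 uint8, red, green, blue); there is no depth.
- vision.camera_model(name): a dict with "fov_y" (degrees; the focal length in pixels is half the picture's height over the tangent of half this angle, whatever the lens; pixels are square), "cx", "cy" (the principal point, pixels), "world_from_camera" (4x4, takes a point from camera to world coordinates). Camera axes: x right, y down, z forward; pixel columns grow to the right and rows downward; lengths in m; the calibration is good to about 2 mm. A picture is of the moment at which its call begins. camera_model takes no time and is no camera call.
- workorder.job_done(): hands the job in; it is judged then, once.
Trained networks look in the newest picture that a camera, given by its name, has taken for a name from the list of things; names that differ only in an ending like _2 or _b are one class to them, and where a whole thing is asked for, a point or a joint stands for the part that bears it (a point fixed in the world has none). Each returns a list of dicts, best first, with "conf" (0 to 1); they miss things now and then, are a little off and sometimes report something else, mostly with a low value. They report only what shows in the picture. A call takes as long as a camera call.
- boxes_of(camera, target): "rect" ([centre column, centre row, width, height] in pixels, round what is visible of it).
The state is a dict: "clock": time; "joint_pos": joint angles; "joint_vel": joint speeds; "tau": joint torques, N m; "eef_pos": TCP position; "tool_rot": TCP orientation; "ft_force": force on the tool from outside, world axes, zero at the start; "ft_torque": the same for the moment, N m; "grip_width": finger opening in m; "grasp_force": force on a finger pad.
Only numpy, scipy, OpenCV 4.12 (cv2) and the standard library are available. Lean on these libraries where they do the work, as an engineer would, in place of code of your own. Each camera call takes 0.05 s, during which the arm holds its last target. There are 200 camera calls.

## Task

Take the long wire hook off its clip, fish the round sieve plate out of the deep brush-washing can by the slotted brass knob in its middle, and stand it flat in the white drip dish. Then hang the hook back on its clip. Feel your way gently with the hook: never press or pull hard on the sieve, its knob or the can. Do not touch the sieve with the gripper, set it down softly, and leave everything else on the bench where it is.

Things in the scene. Friction and masses are not known exactly. Their poses are not given: they have to be found in the camera images.
- can: Tall narrow aluminium brush-washing can, heavy, does not move. Origin: centre of its underside, z up. Bore radius 38 mm, wall 3, inner floor at z = 6, rim at z = 130. Empty but for the sieve. A dark steel fork for the hook sticks out of its wall toward its own -x.
- rim (a point): Centre of the can's open mouth, 130 mm above the can's origin; axes as the can's.
- clip (a point): Hanging place on the fork, axes as the can's: middle of the slot, level with the fork's top; at x = -70, y = 0, z = 140 mm in the can's frame. Fork: 3 thick, x = -44 to -90, y = -20 to 20; slot 11 wide, closed at x = -58, open toward -x. Lips at the prongs' ends (x = -87 to -90) stand 3.5 above the fork's top.
- hook: Upright long wire hook, 190 mm tall, 0.09 kg, hung in the clip, its point about along the can's +y. Origin: lowest point under the shank; z up the shank, x the way the point looks. Wire 5 thick. Foot from x = 0 to 17.5 at z = 0 to 5, point turned up to z = 9, 10 clear between shank and point. Brass collar (24 across, 4 thick, underside at z = 122) rests on the fork.
- hook_grip (a point): Middle of the hook's flat-sided wooden handle, 160 mm above the hook's origin, axes as the hook's. Handle 60 tall, 16 thick along x, 24 wide along y: grip it across the 16. To take the hook off, lift it 8 or more (collar over the lips) and draw it out toward the can's -x; hang it back the reverse way.
- sieve: Round perforated steel sieve plate, 72 mm across, 0.15 to 0.34 kg, level on three feet on the can's floor, 2 mm play all round; studs on the floor let it turn only 5 deg. Origin: centre under its feet, z up. Plate top at z = 13. A brass lifting knob with a cross slot is screwed tight in its middle at an unknown heading: the slot's direction is NOT reported (not the sieve's yaw); find it by feel. It bends above 25 N.
- plate (a point): Centre of the sieve plate's top face, 13 mm above the sieve's origin. On it stands the knob: 20 across, 24 high (foot flange 25 across, 1.5 thick). The slot runs straight through it, open at both ends: 11 wide, from 1.5 to 19.5 above the plate; at each mouth, 6 to 8 from the middle, a lip hangs from its roof down to 16 above the plate.
- knob_top (a point): Top of the lifting knob's middle, 37 mm above the sieve's origin. The hook's foot slides into the slot along it (within about 18 deg) 3 to 4 above the plate, until the shank meets the knob with its axis 11 to 12 from the middle; backed off 2 and raised 7, its point catches behind the lip. Off the slot it stops 15 sooner, against the round side.
- dish: Loose round white enamel drip dish with a blue rim, 108 mm across, 14 high, 0.35 kg. Origin: centre of its underside; inner floor flat, 4 above it, 90 across; wall leans outward.
- tape: Roll of masking tape lying flat, 93 mm across, 24 high; bystander, loose. Origin under its centre.
- scraper: Wax scraper with a wooden handle, 171 mm long, 18 high, lying flat; bystander, loose. Origin under its centre.
- stick_case: Small brown wooden box with lid, 81 x 126 x 45 mm; bystander, loose. Origin under its centre.
- rose_tin: Open tin of rose-red wax with a brush leaning in it, 108 x 152 x 102 mm; bystander, loose. Origin under its centre.
- panel_green: Painted green and red panel lying flat, 140 x 152 x 11 mm; bystander, loose. Origin under its centre.

How it is judged:
On the way, in this order (a step that is already met when the one before it is completed fails the run):
1. the hook is in the gripper, clear of its clip (contact force between the fingers and hook above 1 N and horizontal distance between hook and clip above 0.025 m), for 0.1 s.
2. the sieve hangs on the held hook, wholly above the can's rim (z of sieve in the frame of can above 0.13 m and contact force between hook and sieve above 0.7 N and contact force between the fingers and hook above 1 N), for 0.1 s.
3. the sieve stands in the dish, off the hook (horizontal distance between sieve and dish below 0.022 m and z of sieve in the frame of dish between 0 and 0.009 m and angle between sieve's own z axis and vertical below 0.12 rad and contact force between hook and sieve below 0.1 N), for 0.2 s.
At the end, for the whole second after the job is handed in: The sieve stands level (7 deg) on the dish floor, centres within 22 mm; the dish stands on the bench; the hook hangs upright (9 deg) in the clip, shank within 12 mm of the hanging place, collar within 5 mm of the fork; all released and at rest (horizontal distance between sieve and dish below 0.022 m and z of sieve in the frame of dish between 0 and 0.009 m and angle between sieve's own z axis and vertical below 0.12 rad and linear speed of sieve below 0.02 m/s and horizontal distance between hook and clip below 0.012 m and z of hook in the frame of can between 0.012 and 0.023 m and angle between hook's own z axis and vertical below 0.15 rad and linear speed of hook below 0.03 m/s and height (world z) of dish below 0.004 m and angle between dish's own z axis and vertical below 0.06 rad); the robot touches nothing.
It fails at once if the hook presses or pulls on the sieve or its knob with more than 25 N (contact force between hook and sieve above 25 N).
It fails at once if the sieve is forced against the can with more than 25 N, or the hook against the can or its clip with more than 40 N (contact force between hook and can above 40 N or contact force between sieve and can above 25 N).
It fails at once if the sieve is dropped or pushed into the dish with more than 25 N (contact force between sieve and dish above 25 N).
It fails at once if the gripper touches the sieve (contact force between the fingers and sieve above 0.5 N).
It fails at once if a bystander is moved by more than 20 mm, or the dish by more than 40 mm (distance of any of tape, scraper, stick_case, rose_tin, panel_green from where it was at the start of the episode above 0.02 m or distance of dish from where it was at the start of the episode above 0.04 m).
It also fails if it takes over 72 s, if anything falls off the work surface, if the arm or the gripper's body presses on something with over 40 N, if the wrist force passes 120 N, or if a joint passes its speed limit or range.

## Working session

There is one attempt and no reset: what is moved stays moved. The work goes in short steps, Python scripts to look and compute and a tool call to move; the robot and the scene stay as the last step left them, time stands still between calls to the robot, and variables do not carry over. Pictures are saved under pics/ and viewed, at most 10 in all, crops included, and the job is handed in when it is done.

Besides the shell and the picture viewer there is one more tool, called by a JSON object that holds its "name" and its "arguments", one argument or row to a line. send_rows: Moves the arm, as the interface text tells. Its arguments: {"type":"object","properties":{"motion":{"type":"string"}},"required":["motion"]}

```bash
mkdir -p pics; ls; cat > h.py <<'E'
import numpy as np, cv2
from workcell import bot, vision, workorder, boxes_of
def ray(cam,u,v):
    m=vision.camera_model(cam); f=240/np.tan(np.radians(m["fov_y"])/2); T=np.array(m["world_from_camera"])
    d=T[:3,:3]@np.array([(u-m["cx"])/f,(v-m["cy"])/f,1]); return T[:3,3],d
def at(cam,u,v,z):
    o,d=ray(cam,u,v); return o+d*(z-o[2])/d[2]
def proj(cam,p):
    m=vision.camera_model(cam); f=240/np.tan(np.radians(m["fov_y"])/2); T=np.linalg.inv(np.array(m["world_from_camera"]))
    c=T[:3,:3]@np.array(p)+T[:3,3]; return np.array([m["cx"]+f*c[0]/c[2],m["cy"]+f*c[1]/c[2]])
def shot(cam,name):
    im=vision.camera(cam); cv2.imwrite(f"pics/{name}.png",cv2.cvtColor(np.asarray(im),cv2.COLOR_RGB2BGR)); return im
E
python3 - <<'E'
from h import *
np.set_printoptions(precision=4,suppress=True)
for c in ("scene","top"):
    shot(c,c+"0"); m=vision.camera_model(c); print(c,m["fov_y"],m["cx"],m["cy"]); print(np.array(m["world_from_camera"]))
    for t in ("can","hook","hook_grip","sieve","knob_top","dish","tape","scraper","stick_case","rose_tin","panel_green"):
        print(t,[(np.round(d["rect"],1).tolist(),round(d["conf"],2)) for d in boxes_of(c,t)[:2]])
print(bot.get_obs())
E
```

```text
pics
scene 48.673299136668746 315.43832686121976 247.62311434416142
[[ 0.5332 -0.6471  0.5449 -0.0202]
 [-0.8459 -0.4011  0.3514 -0.3426]
 [-0.0089 -0.6483 -0.7613  0.9311]
 [ 0.      0.      0.      1.    ]]
can [([334.4, 284.8, 42.3, 72.2], 0.8), ([400.8, 223.4, 75.0, 47.1], 0.44)]
hook [([323.1, 297.2, 17.4, 69.4], 0.94), ([239.6, 189.4, 56.5, 42.7], 0.48)]
hook_grip [([324.9, 296.5, 15.5, 62.4], 0.7)]
sieve []
knob_top []
dish [([192.3, 260.8, 50.0, 38.9], 0.77)]
tape [([308.8, 205.9, 34.3, 34.3], 0.89)]
scraper [([451.4, 314.4, 19.9, 68.2], 0.63)]
stick_case [([237.4, 187.7, 55.7, 45.0], 0.67)]
rose_tin [([401.4, 222.4, 75.7, 45.5], 0.91)]
panel_green [([365.7, 427.2, 90.8, 86.3], 0.62), ([402.1, 222.8, 74.1, 44.3], 0.43)]
top 45.78568425005892 314.6396477549693 241.566078305398
[[ 0.02   -0.988   0.153   0.3705]
 [-0.9996 -0.0169  0.022   0.0362]
 [-0.0192 -0.1534 -0.988   1.3898]
 [ 0.      0.      0.      1.    ]]
can [([356.1, 266.2, 36.3, 61.1], 0.57)]
hook [([365.2, 285.9, 13.3, 10.8], 0.69), ([352.1, 258.9, 30.4, 22.1], 0.18)]
hook_grip [([362.5, 287.2, 12.3, 13.0], 0.69)
[... 290 characters left out ...]
]
stick_case [([202.7, 196.1, 54.2, 36.3], 0.98), ([362.2, 286.3, 14.0, 12.2], 0.74)]
rose_tin [([364.0, 162.6, 61.3, 53.0], 0.68), ([355.0, 266.8, 35.7, 62.6], 0.32)]
panel_green [([431.0, 347.8, 61.2, 53.7], 0.56)]
{'clock': 1.2, 'joint_pos': array([1.121 , 0.2406, 0.005 , 1.3352, 0.    , 1.5709]), 'joint_vel': array([ 0.    ,  0.0013,  0.0015, -0.0005,  0.0005,  0.0007]), 'tau': array([ -0.0001, -37.2222,  25.269 ,   0.0013,  -0.0001,  -0.    ]), 'eef_pos': array([0.2174, 0.4502, 0.2313]), 'tool_rot': array([ 0.223 ,  0.9748, -0.    , -0.    ]), 'ft_force': array([0.284 , 0.0776, 0.374 ]), 'ft_torque': array([0.0618, 0.0159, 0.0288]), 'grasp_force': 0.0, 'grip_width': 0.08544755970921904}
```

```bash
python3 - <<'E'
import cv2,numpy as np
a=cv2.imread("pics/scene0.png")[220:350,260:400]; b=cv2.imread("pics/top0.png")[220:320,310:410]
a=cv2.resize(a,None,fx=4,fy=4,interpolation=2); b=cv2.resize(b,(400,520) and (240,240),interpolation=2)
b=cv2.imread("pics/top0.png")[230:305,325:395]
b=cv2.resize(b,None,fx=7,fy=7,interpolation=2)
cv2.imwrite("pics/a.png",a);cv2.imwrite("pics/b.png",b)
E
```

```text
(no output)
```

View pics/a.png

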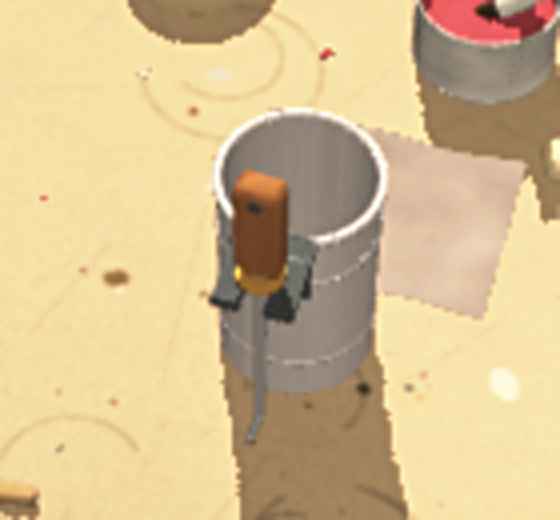

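View pics/b.png

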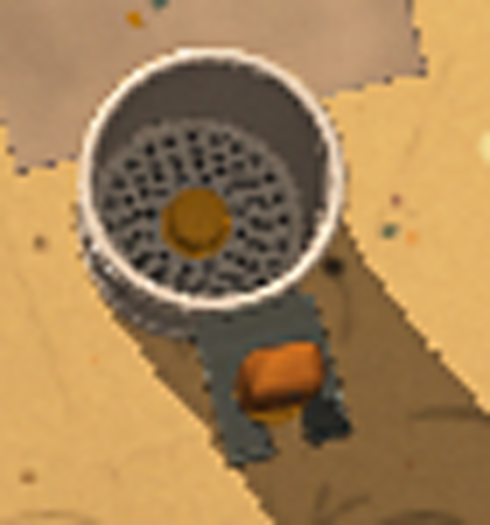

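View pics/scene0.png

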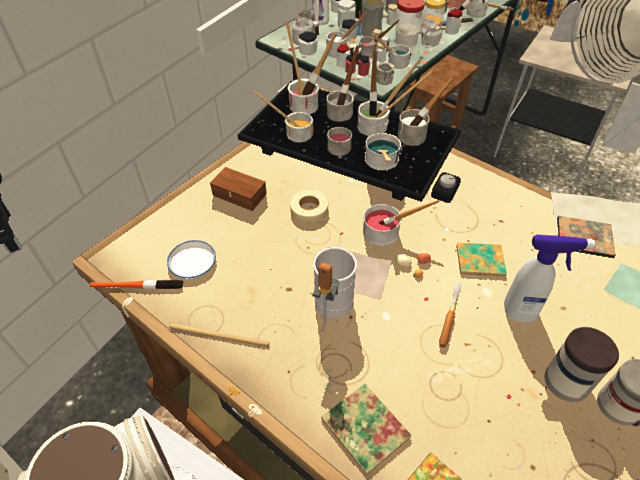

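```bash
python3 - <<'E'
from h import *
np.set_printoptions(precision=4,suppress=True)
C=lambda x,y:(325+x/7,230+y/7)
rim=at("top",*C(211.5,178),.13); fk=at("top",*C(291,448),.14); kn=at("top",*C(197,222),.043); hd=at("top",*C(284,368),.208)
print("rim",rim,"fork",fk,"kn",kn,"handle",hd)
S=lambda x,y:(260+x/4,220+y/4)
rim2=at("scene",*S(301,175),.13); print("rim2",rim2, "fork2",at("scene",*S(253,310),.14),"hd2",at("scene",*S(262,183),.208))
print("fork yaw", np.arctan2(*(fk-rim)[[1,0]]), np.linalg.norm((fk-rim)[:2]))
for c,r,z in (("top",[216.8,291.9],.007),("scene",[192,260.8],.007)): print("dish",at(c,*r,z))
for n,r,z in (("tape",[275.5,178.8],.012),("scr",[442.6,222.9],.01),("case",[202.7,196.1],.022),("tin",[364,162.6],.04),("panel",[431,347.8],.005)): print(n,at("top",*r,z))
# handle-top corners
im=cv2.imread("pics/top0.png")
hsv=cv2.cvtColor(im,cv2.COLOR_BGR2HSV)[270:300,350:380]
m=((hsv[...,0]<14)&(hsv[...,1]>150)).astype(np.uint8)
r=cv2.minAreaRect(cv2.findNonZero(m)); print(r, cv2.boxPoints(r)+[350,270])
bx=[at("top",*(p+[350,270]),.2) for p in cv2.boxPoints(r)]; print(np.array(bx))
for r_ in range(30): print("".join("%4d"%x if m[r_,i] else "   ." for i,x in enumerate(hsv[r_,:,2])) ) if m[r_].any() else 0
E
```

```text
rim [ 0.5358 -0.0269  0.13  ] fork [ 0.4497 -0.0521  0.14  ] kn [ 0.532  -0.0265  0.043 ] handle [ 0.469 -0.045  0.208]
rim2 [ 0.5387 -0.0271  0.13  ] fork2 [ 0.453  -0.0528  0.14  ] hd2 [ 0.4715 -0.0457  0.208 ]
fork yaw -2.8575876653857057 0.08964362809840236
dish [0.4564 0.303  0.007 ]
dish [0.4622 0.2989 0.007 ]
tape [0.7409 0.1679 0.012 ]
scr [ 0.6359 -0.2468  0.01  ]
case [0.6914 0.3461 0.022 ]
tin [ 0.7775 -0.0509  0.04  ]
panel [ 0.333  -0.2159  0.005 ]
((14.5, 13.5), (9.0, 11.0), 90.0) [[359. 279.]
 [370. 279.]
 [370. 288.]
 [359. 288.]]
[[ 0.4769 -0.0318  0.2   ]
 [ 0.4774 -0.0548  0.2   ]
 [ 0.4585 -0.0549  0.2   ]
 [ 0.4581 -0.032   0.2   ]]
   .   .   .   .   .   .   .   .   .   .   .   .   .   .   . 149   .   .   . 192  86   .   .   .   .   .   .   .   .   .
   .   .   .   .   .   .   .   .   .   .   . 169   . 188   .   .   .   . 197 173 121   .   .   .   .   .   .   .   .   .
   .   .   .   .   .   .   .   .   .   . 164 170 174   .   .   . 193 186 186 166 132   .   .   .   .   .   .   .   .   .
   .   .   .   .   .   .   .   .   . 106 152 159 181   .   .   . 181 178 180 166 128   .   .   .   .   .   .   .   .   .
   .   .   .   .   .   .   .   .   . 100 129 150   .   . 186 178 175 176 177 169 133   .   .   .   .   .   .   .   .   .
   .   .   .   .   .   .   .   .   .  96 105 152   .   .   . 174 164 159 148 139 112   .   .   .   .   .   .   .   .   .
   .   .   .   .   .   .   .   .   .   .  80   . 160 147 138 130 124 118 110 103  67   .   .   .   .   .   .   .   .   .
   .   .   .   .   .   .   .   .   .  88  69 108 105  88  84  78   .   .  61   .   .   .   .   .   .   .   .   .   .   .
   .   .   .   .   .   .   .   .   .  72  62  61  59  59  59  48  57  60   .   .   .   .   .   .   .   .   .   .   .   .
   .   .   .   .   .   .   .   .   .   .   .  60  55  73   .   .   .   .   .   .   .   .   .   .   .   .   .   .   .   .
```

```bash
python3 - <<'E'
from h import *
K=8
def mk(cam,x0,y0,w,h,name,yaws):
    im=cv2.imread(f"pics/{cam}0.png")[y0:y0+h,x0:x0+w]; im=cv2.resize(im,None,fx=K,fy=K,interpolation=2); outs=[im.copy()]
    c=np.array([.537,-.027]);a=.287;R=lambda a:np.array([[np.cos(a),-np.sin(a)],[np.sin(a),np.cos(a)]])
    hk=c+R(a)@[-.07,0]
    for k,col in zip(yaws,[(255,0,0),(0,255,0)]):
        P=lambda x,y,z:tuple(int(t) for t in ((proj(cam,[*(hk+R(a+k)@[x,y]),.018+z])-[x0,y0]+.5)*K))
        o=im.copy()
        pts=[P(.015,0,.009),P(.015,0,.0025),P(0,0,.0025),P(0,0,.13)]
        for p,q in zip(pts,pts[1:]): cv2.line(o,p,q,col,1)
        b=[P(s*.008,t*.012,.19) for s,t in((1,1),(1,-1),(-1,-1),(-1,1))]
        for i in range(4): cv2.line(o,b[i],b[(i+1)%4],col,1)
        outs.append(o)
    cv2.imwrite(name,cv2.hconcat(outs))
mk("scene",308,258,32,75,"pics/ov.png",[np.pi/2,np.pi])
print(cv2.imread("pics/ov.png").shape)
E
```

```text
(600, 768, 3)
```

View pics/ov.png

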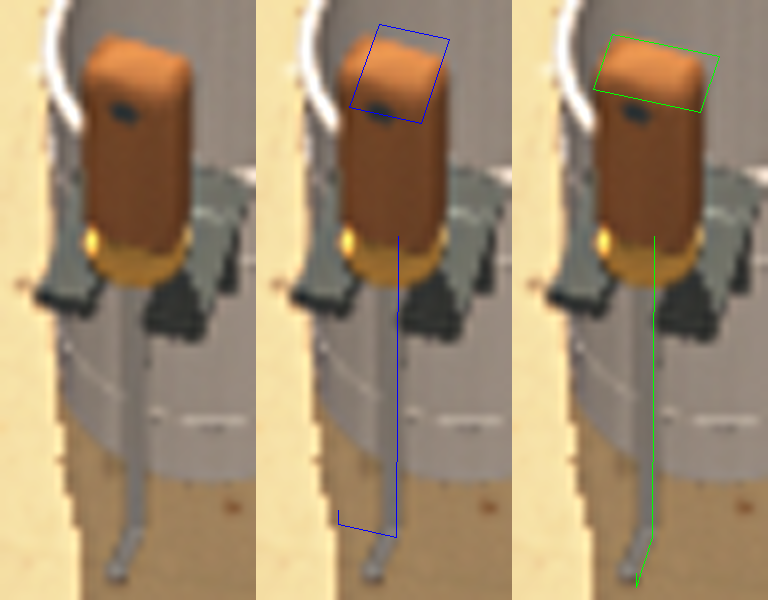

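```bash
cat >> h.py <<'E'
from scipy.spatial.transform import Rotation as Rn
CAN=np.array([.537,-.027]); YAW=.287
def R2(a): return np.array([[np.cos(a),-np.sin(a)],[np.sin(a),np.cos(a)]])
def go(p,psi,q=None):
    o=bot.get_obs(); R=Rn.from_quat(o["tool_rot"]).as_matrix(); d=R.T@(np.array(p)-o["eef_pos"])*100
    cur=np.arctan2(R[1,1],R[0,1]); tw=-((psi-cur+np.pi)%(2*np.pi)-np.pi); print("cm",d.round(2),"twist",round(tw,3),"psi",round(cur,3),"pos",o["eef_pos"].round(4),"j",o["joint_pos"].round(2),"f",o["ft_force"].round(1),"t",o["ft_torque"].round(2),"clk",round(o["clock"],1))
E
python3 - <<'E'
from h import *
go([.470,-.0462,.25],.287)
for c,(u,v) in (("top",(216.8,291.9)),("scene",(192,260.8))):
    im=cv2.imread(f"pics/{c}0.png"); x0,y0=int(u)-40,int(v)-35; cr=im[y0:y0+70,x0:x0+80]; hsv=cv2.cvtColor(cr,cv2.COLOR_BGR2HSV)
    m=((hsv[...,0]>80)&(hsv[...,0]<140)&(hsv[...,1]>40)).astype(np.uint8)
    h=cv2.convexHull(cv2.findNonZero(m)); e=cv2.fitEllipse(h); print(c,m.sum(),e, at(c,e[0][0]+x0,e[0][1]+y0,.014))
    b=cv2.boundingRect(h); print(b,at(c,b[0]+b[2]/2-.5+x0,b[1]+b[3]/2-.5+y0,.014))
E
```

```text
cm [-44.34 -33.72  -1.87] twist 0.834 psi 1.121 pos [0.2174 0.4502 0.2313] j [1.12 0.24 0.   1.34 0.   1.57] f [0.3 0.1 0.4] t [0.06 0.02 0.03] clk 1.2
top 154 ((41.038063049316406, 33.94953155517578), (43.56163787841797, 44.877227783203125), 37.26934814453125) [0.46067041 0.30124479 0.014     ]
(19, 12, 45, 45) [0.46054647 0.30133175 0.014     ]
scene 121 ((38.95799255371094, 33.722686767578125), (35.99690628051758, 49.1778450012207), 74.5943374633789) [0.46192756 0.30002909 0.014     ]
(15, 16, 49, 37) [0.46136475 0.2994188  0.014     ]
```

{"name": "send_rows", "arguments": {
  "motion": "-1 -8.9 -6.7 -0.4 0.17; -1 -17.7 -13.5 -0.8 0.33; -1 -26.6 -20.2 -1.1 0.5; -1 -35.5 -27 -1.5 0.67; -1 -44.3 -33.7 -1.9 0.83"
}}

```text
clock: 1.7
eef_pos: [0.3313, 0.226, 0.2401]
tool_rot: [0.567, 0.824, 0.0, 0.0]
ft_force: [0.8, 0.1, -0.1]
grip_width: 0.0856
grasp_force: 0.0
```

```bash
python3 -c "
from h import *
go([.470,-.0462,.25],.287)"
```

```text
cm [-30.38   3.22  -0.99] twist 0.079 psi 0.366 pos [0.3313 0.226  0.2401] j [ 0.6   0.04 -0.21  1.32 -0.    1.8 ] f [ 0.8  0.1 -0.1] t [ 0.04 -0.1   0.01] clk 1.7
```

{"name": "send_rows", "arguments": {
  "motion": "-1 -30.4 3.2 -1 0.08; -1 -30.4 3.2 -1 0.08; -1 -30.4 3.2 -1 0.08; -1 -30.4 3.2 -1 0.08; -1 -30.4 3.2 -1 0.08"
}}

```text
clock: 2.2
eef_pos: [0.4459, 0.0035, 0.2484]
tool_rot: [0.597, 0.802, 0.0, 0.0]
ft_force: [1.2, 1.1, 0.6]
grip_width: 0.0852
grasp_force: 0.0
```

```bash
python3 -c "
from h import *
go([.470,-.0462,.16],.287)"
```

```text
cm [-5.45  0.88  8.84] twist 0.004 psi 0.291 pos [0.4459 0.0035 0.2484] j [ 0.01  0.13 -0.09  1.35  0.    1.29] f [1.2 1.1 0.6] t [ 0.05 -0.03 -0.02] clk 2.2
```

{"name": "send_rows", "arguments": {
  "motion": "-1 -3.2 0.6 0 0; -1 -3.2 0.6 0 0; -1 -3.2 0.6 0 0"
}}

```text
clock: 2.5
eef_pos: [0.4601, -0.024, 0.2477]
tool_rot: [0.598, 0.802, -0.0, -0.0]
ft_force: [-0.2, -0.2, -0.3]
grip_width: 0.0854
grasp_force: 0.0
```

```bash
python3 -c "
from h import *
go([.470,-.0462,.159],.287)"
```

```text
cm [-2.42  0.32  8.87] twist 0.002 psi 0.289 pos [ 0.4601 -0.024   0.2477] j [-0.05  0.16 -0.06  1.36  0.    1.23] f [-0.2 -0.2 -0.3] t [-0.01 -0.01  0.01] clk 2.5
```

{"name": "send_rows", "arguments": {
  "motion": "-1 -2.4 0.3 1 0; -1 -2.4 0.3 4.5 0; -1 -2.4 0.3 8.8 0; -1 -2.4 0.3 8.8 0; -0.4 -2.4 0.3 8.8 0"
}}

```text
clock: 3.0
eef_pos: [0.4692, -0.0444, 0.1604]
tool_rot: [0.596, 0.803, -0.0, -0.001]
ft_force: [0.4, -0.6, -0.0]
grip_width: 0.073
grasp_force: 0.0
```

```bash
python3 -c "
from h import *
go([.470,-.0462,.159],.287)
im=shot('scene','g1'); cv2.imwrite('pics/g1c.png',cv2.resize(cv2.cvtColor(np.asarray(im),cv2.COLOR_RGB2BGR)[210:350,250:400],None,fx=4,fy=4,interpolation=2))
"
```

```text
cm [-0.2   0.03  0.14] twist 0.006 psi 0.293 pos [ 0.4692 -0.0444  0.1604] j [-0.09  0.23 -0.2   1.14  0.    1.18] f [ 0.4 -0.6 -0. ] t [-0.    0.02 -0.04] clk 3.0
```

View pics/g1c.png

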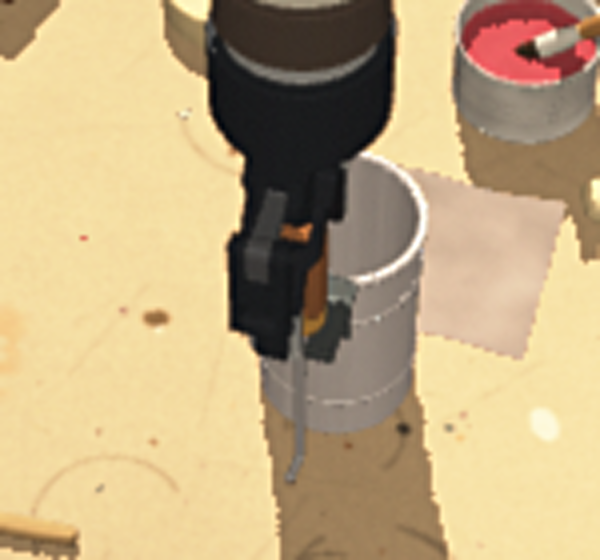

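{"name": "send_rows", "arguments": {
  "motion": "0 -0.2 0 0.1 0; 0.4 -0.2 0 0.1 0; 1 -0.2 0 0.1 0; 1 -0.2 0 0.1 0; 1 -0.2 0 0.1 0"
}}

```text
clock: 3.55
eef_pos: [0.4713, -0.0476, 0.1602]
tool_rot: [0.597, 0.802, 0.001, 0.001]
ft_force: [-0.3, -0.2, 5.9]
grip_width: 0.0152
grasp_force: 58.3
```

{"name": "send_rows", "arguments": {
  "motion": "1 0 0 0 0; 1 0 0 0 0; 1 0 0 0 0"
}}

```text
clock: 3.85
eef_pos: [0.4713, -0.0476, 0.1603]
tool_rot: [0.597, 0.802, 0.001, 0.001]
ft_force: [-0.6, 0.3, 5.5]
grip_width: 0.0153
grasp_force: 58.3
```

{"name": "send_rows", "arguments": {
  "motion": "1 0 0 -0.5 0; 1 0 0 -1.2 0; 1 0 0 -1.8 0; 1 0 0 -1.8 0; 1 0 -2 -1.8 0"
}}

```text
clock: 4.35
eef_pos: [0.4533, -0.053, 0.1773]
tool_rot: [0.597, 0.803, 0.001, 0.001]
ft_force: [-0.7, -0.6, -0.6]
grip_width: 0.015
grasp_force: 58.5
```

{"name": "send_rows", "arguments": {
  "motion": "1 0 -4 0 0; 1 0 -4 -4 0; 1 0 -4 -8 0; 1 0 -4 -11 0; 1 0 -4 -11 0"
}}

```text
clock: 4.85
eef_pos: [0.4152, -0.0651, 0.2913]
tool_rot: [0.597, 0.802, 0.002, 0.004]
ft_force: [0.6, -1.1, -1.5]
grip_width: 0.0155
grasp_force: 58.9
```

```bash
python3 -c "
from h import *
a=shot('scene','g2');b=shot('top','g2t')
o=bot.get_obs(); p=o['eef_pos'];print(p,o['ft_force'],o['ft_torque'],o['clock'],o['tool_rot'])
outs=[]
for c,im in (('scene',a),('top',b)):
    x=proj(c,p-[0,0,.10 if c=='scene' else .142]); x0,y0=(x-[25,45] if c=='scene' else x-[25,45]).astype(int)
    cr=cv2.resize(cv2.cvtColor(np.asarray(im),cv2.COLOR_RGB2BGR)[y0:y0+90,x0:x0+50],None,fx=6,fy=6,interpolation=2)
    q=[p-[0,0,.01],p-[0,0,.142],p-[0,0,.142]+np.r_[R2(.287)@[-.0175,0],0]]
    print([proj(c,t).round(1) for t in q])
    qq=[tuple(int(v) for v in (proj(c,t)-[x0,y0]+.5)*6) for t in q]
    o2=cr.copy(); cv2.line(o2,qq[0],qq[1],(255,0,0),1); cv2.line(o2,qq[1],qq[2],(255,0,0),1); outs+=[cr,o2] if c=='scene' else [o2]
cv2.imwrite('pics/g2c.png',cv2.hconcat(outs)[:,:])
print(cv2.hconcat(outs).shape)
"
```

```text
[ 0.41331712 -0.0647298   0.28734121] [ 0.46473907 -0.08781507 -1.46274728] [-0.03020356  0.0096041   0.01779852] 4.95 [5.97113368e-01 8.02156534e-01 3.30032261e-04 6.42595246e-04]
[array([316.7, 267.9]), array([317.2, 314.5]), array([314.5, 322.7])]
[array([378. , 308.5]), array([372.5, 310.8]), array([374.7, 318.6])]
(540, 900, 3)
```

```bash
python3 -c "
import cv2
a=cv2.imread('pics/g2c.png');cv2.imwrite('pics/g2c.png',a[:540,:800] if a.shape[1]>900 else cv2.resize(a,(800,int(a.shape[0]*800/a.shape[1]))))"
```

```text
(no output)
```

View pics/g2c.png

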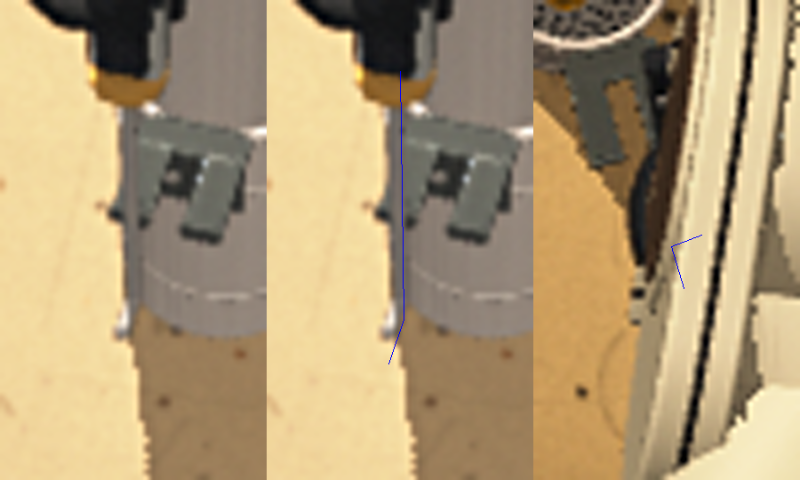

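```bash
python3 -c "
import cv2,numpy as np
im=cv2.imread('pics/g2.png')
hsv=cv2.cvtColor(im,cv2.COLOR_BGR2HSV)
for r in range(284,330): print(r,' '.join('%3d/%3d'%(hsv[r,c,1],hsv[r,c,2]) for c in range(308,322)))
" | awk 'NR>20 || NR%4==1'
```

```text
284  87/243  85/245  86/243  88/244  87/247  90/253  91/193  36/112  31/117  35/110  21/109  24/107  28/109  25/111
288  88/243  85/245  84/245  86/245  87/246  92/252  90/190  34/111  33/117  32/110  21/107  23/110  23/111  26/107
292  87/245  86/245  97/237  97/237  94/253  81/174  17/106  25/104  34/120  37/110  21/ 95  22/106  25/104  32/ 79
296  85/245  86/246  83/248  89/252 107/213 103/158  53/101  23/ 88  36/119  35/109  15/ 52  22/ 57  41/106  43/135
300  88/243  87/244  85/244  86/245  86/246  89/249 100/234  46/117  28/111  36/113  39/119  41/130  43/130  41/136
304  87/243  87/243  88/243  88/244  85/245  87/249  93/254  79/146  30/112  34/113  38/113  43/142  44/134  41/136
305  86/245  85/245  86/244  86/243  88/244  88/247  94/255  87/137  27/112  34/112  39/110  43/137  42/144  44/139
306  86/245  85/245  86/244  86/244  85/244  87/247  92/254  91/132  30/112  32/113  38/108  43/129  43/136  42/153
307  87/245  84/245  87/243  88/244  85/245  88/246  95/252  92/128  28/109  34/114  37/109  42/129  43/132  42/139
308  88/244  87/243  87/242  87/244  86/245  87/248  93/
[... 1795 characters left out ...]
/153
324  87/244  86/245  87/244  88/244  90/243  91/242  89/243  85/245  86/250  98/245 111/159 110/149 109/155 109/155
325  89/241  86/243  86/244  84/246  87/245  87/243  87/244  82/246  85/249  90/252 111/161 107/148 107/153 109/155
326  91/240  92/241  89/242  89/243  89/243  89/242  87/243  85/246  83/249  89/253 112/164 109/150 108/154 109/155
327  91/241  89/242  91/241  93/241  90/241  89/241  89/242  89/243  87/247  93/249 114/159 108/146 108/153 107/153
328  90/242  89/243  90/240  95/238  89/243  86/245  85/243  89/243  87/246  95/249 114/155 110/144 109/150 111/151
329  89/243  89/243  91/240  90/242  87/244  87/244  86/243  87/244  87/247  94/250 113/160 110/148 108/153 113/147
```

```bash
python3 -c "
from h import *
go([.5652,-.0182,.29],.287)"
```

```text
cm [ 0.1  15.89 -0.25] twist 0.004 psi 0.291 pos [ 0.4133 -0.0647  0.2873] j [-0.16  0.06 -0.07  1.44 -0.    1.12] f [ 0.5 -0.1 -1.5] t [-0.03  0.01  0.02] clk 5.0
```

{"name": "send_rows", "arguments": {
  "motion": "1 0.1 3.5 -0.3 0; 1 0.1 7.5 -0.3 0; 1 0.1 11.5 -0.3 0; 1 0.1 14.5 -0.3 0; 1 0.1 15.9 -0.3 0"
}}

```text
clock: 5.45
eef_pos: [0.5664, -0.0171, 0.2866]
tool_rot: [0.597, 0.803, -0.001, -0.002]
ft_force: [0.0, 0.2, -1.0]
grip_width: 0.0153
grasp_force: 59.0
```

{"name": "send_rows", "arguments": {
  "motion": "1 0 0 0 0; 1 0 0 0 0"
}}

```text
clock: 5.65
eef_pos: [0.5641, -0.018, 0.288]
tool_rot: [0.597, 0.802, -0.001, -0.002]
ft_force: [0.4, -0.4, -1.7]
grip_width: 0.0152
grasp_force: 59.0
```

```bash
python3 -c "
from h import *
b=shot('top','g3t');a=shot('scene','g3')
go([.5652,-.0182,.165],.287)
p=bot.get_obs()['eef_pos']
for c,n in (('top','g3t'),('scene','g3')):
  print([proj(c,p-[0,0,t]).round(1) for t in (.02,.06,.142)])
im=cv2.imread('pics/g3.png'); im2=cv2.imread('pics/g3t.png')
u=[]
for c,i in (('scene',im),('top',im2)):
  x0,y0=(proj(c,[.537,-.027,.15])-[32,40]).astype(int); print(x0,y0); u.append(cv2.resize(i[y0:y0+75,x0:x0+65],None,fx=6,fy=6,interpolation=2))
cv2.imwrite('pics/g3c.png',cv2.hconcat(u))
"
```

```text
cm [-0.03  0.15 12.44] twist 0.004 psi 0.291 pos [ 0.5639 -0.0184  0.2894] j [-0.03  0.36  0.32  1.53 -0.    1.25] f [-0.4 -0.5 -0.7] t [-0.04  0.03  0.02] clk 5.8
[array([354.6, 232.3]), array([353.6, 235.6]), array([351.8, 241.7])]
[array([339.9, 202.8]), array([339.3, 218.5]), array([338.2, 247.7])]
302 217
323 213
```

View pics/g3c.png

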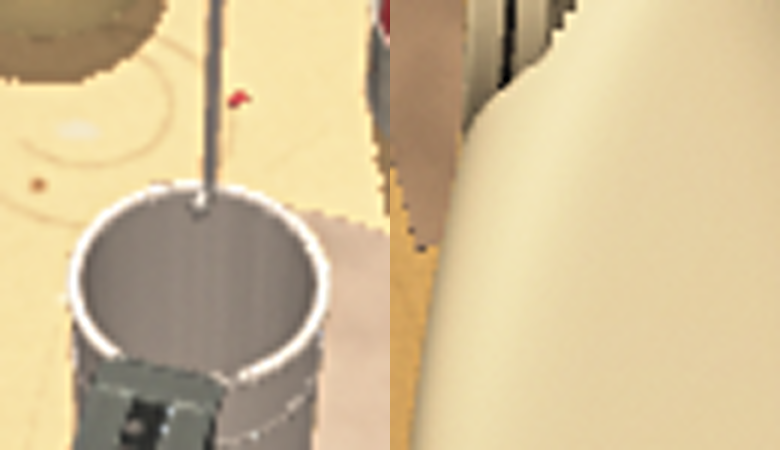

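{"name": "send_rows", "arguments": {
  "motion": "1 0 0.2 3 0; 1 0 0.2 6 0; 1 0 0.2 9 0; 1 0 0.2 9 0; 1 0 0.2 9 0"
}}

```text
clock: 6.25
eef_pos: [0.5662, -0.0178, 0.2007]
tool_rot: [0.597, 0.802, -0.0, -0.0]
ft_force: [-0.1, 0.6, -0.5]
grip_width: 0.0155
grasp_force: 58.9
```

{"name": "send_rows", "arguments": {
  "motion": "1 0 0.2 0 0; 1 0 0.4 0 0; 1 0 0.5 0 0; 1 0 0.5 0 0"
}}

```text
clock: 6.65
eef_pos: [0.5718, -0.0163, 0.2008]
tool_rot: [0.597, 0.802, -0.0, 0.0]
ft_force: [-2.4, -1.2, 0.5]
grip_width: 0.0154
grasp_force: 59.2
```

{"name": "send_rows", "arguments": {
  "motion": "1 0 0.1 0 0; 1 0 0.2 0 0; 1 0 0.2 0 0"
}}

```text
clock: 6.95
eef_pos: [0.5723, -0.0159, 0.1999]
tool_rot: [0.597, 0.802, -0.001, -0.001]
ft_force: [-5.4, -2.0, 3.1]
grip_width: 0.0153
grasp_force: 59.6
```

{"name": "send_rows", "arguments": {
  "motion": "1 -0.3 -0.8 0 0; 1 -0.6 -0.8 0 0; 1 -1.0 -0.8 0 0; 1 -1.4 -0.8 0 0; 1 -1.4 -0.8 0 0"
}}

```text
clock: 7.45
eef_pos: [0.5706, -0.0318, 0.2]
tool_rot: [0.597, 0.802, 0.0, 0.0]
ft_force: [1.2, -0.5, -1.0]
grip_width: 0.0157
grasp_force: 58.9
```

{"name": "send_rows", "arguments": {
  "motion": "1 -0.5 -1.0 0 0; 1 -0.9 -1.0 0 0; 1 -1.2 -1.0 0 0; 1 -1.4 -1.0 0 0; 1 -1.5 -1.0 0 0"
}}

```text
clock: 7.95
eef_pos: [0.5649, -0.0487, 0.2]
tool_rot: [0.597, 0.802, 0.0, 0.0]
ft_force: [0.3, 0.2, -1.3]
grip_width: 0.0155
grasp_force: 58.9
```

```bash
cat >> h.py <<'E'
def loc(c=(.536,-.027)):
    o=bot.get_obs(); R=Rn.from_quat(o["tool_rot"]).as_matrix(); psi=np.arctan2(R[1,1],R[0,1]); u=np.array([np.cos(psi),np.sin(psi)]); n=np.array([-u[1],u[0]])
    d=o["eef_pos"][:2]-c; f=o["ft_force"][:2]
    print("psi %.3f along %.1f lat %.1f z %.1f | f_al %.1f f_lat %.1f fz %.1f clk %.1f"%(psi,d@u*1e3,d@n*1e3,o["eef_pos"][2]*1e3,f@u,f@n,o["ft_force"][2],o["clock"]),"tq",o["ft_torque"].round(2))
E
python3 -c "
from h import *
loc()"
```

```text
psi 0.291 along 21.5 lat -29.1 z 200.0 | f_al 0.4 f_lat 0.1 fz -1.3 clk 8.0 tq [ 0.04 -0.04 -0.  ]
```

{"name": "send_rows", "arguments": {
  "motion": "1 -0.1 0 0 0; 1 -0.2 0 0 0; 1 -0.3 0 0 0; 1 -0.3 0 0 0"
}}

```text
clock: 8.35
eef_pos: [0.5657, -0.0513, 0.2]
tool_rot: [0.597, 0.802, -0.0, -0.0]
ft_force: [0.9, 0.4, -1.5]
grip_width: 0.0155
grasp_force: 58.9
```

```bash
python3 -c "
from h import *
loc()"
```

```text
psi 0.291 along 21.4 lat -31.8 z 200.0 | f_al 1.0 f_lat 0.1 fz -1.5 clk 8.3 tq [0.01 0.06 0.02]
```

{"name": "send_rows", "arguments": {
  "motion": "1 -0.1 0 0 0; 1 -0.2 0 0 0; 1 -0.3 0 0 0; 1 -0.4 0 0 0; 1 -0.4 0 0 0"
}}

```text
clock: 8.85
eef_pos: [0.566, -0.0533, 0.1999]
tool_rot: [0.597, 0.802, 0.001, -0.002]
ft_force: [-2.0, 5.7, 0.5]
grip_width: 0.0155
grasp_force: 59.2
```

```bash
python3 -c "
from h import *
loc()"
```

```text
psi 0.292 along 21.1 lat -33.8 z 199.9 | f_al -0.3 f_lat 6.1 fz 0.5 clk 8.8 tq [1.61 0.63 0.02]
```

{"name": "send_rows", "arguments": {
  "motion": "1 1.5 0 0 0; 1 3.0 0 0 0; 1 4.3 0 0 0; 1 5.2 0 0 0; 1 5.2 0 0 0"
}}

```text
clock: 9.35
eef_pos: [0.5515, -0.0039, 0.2002]
tool_rot: [0.596, 0.803, -0.0, 0.0]
ft_force: [0.8, 0.1, -1.1]
grip_width: 0.0153
grasp_force: 59.0
```

```bash
python3 -c "
from h import *
loc()"
```

```text
psi 0.293 along 21.5 lat 17.7 z 200.2 | f_al 0.8 f_lat -0.1 fz -1.1 clk 9.3 tq [-0.05 -0.02 -0.04]
```

{"name": "send_rows", "arguments": {
  "motion": "1 0.1 0 0 0; 1 0.2 0 0 0; 1 0.3 0 0 0; 1 0.4 0 0 0; 1 0.4 0 0 0"
}}

```text
clock: 9.85
eef_pos: [0.5507, -0.0017, 0.2]
tool_rot: [0.597, 0.802, -0.0, -0.0]
ft_force: [0.4, -0.0, -1.1]
grip_width: 0.0156
grasp_force: 59.0
```

```bash
python3 -c "
from h import *
loc()"
```

```text
psi 0.291 along 21.4 lat 20.0 z 200.0 | f_al 0.4 f_lat -0.2 fz -1.1 clk 9.8 tq [ 0.03  0.01 -0.03]
```

{"name": "send_rows", "arguments": {
  "motion": "1 0.2 0 0 0; 1 0.3 0 0 0; 1 0.4 0 0 0; 1 0.5 0 0 0; 1 0.5 0 0 0"
}}

```text
clock: 10.35
eef_pos: [0.5492, 0.0034, 0.2001]
tool_rot: [0.597, 0.802, 0.0, -0.0]
ft_force: [0.4, -0.1, -1.2]
grip_width: 0.0151
grasp_force: 59.0
```

```bash
python3 -c "
from h import *
loc()"
```

```text
psi 0.291 along 21.4 lat 25.4 z 200.1 | f_al 0.3 f_lat -0.2 fz -1.2 clk 10.3 tq [0.02 0.03 0.01]
```

{"name": "send_rows", "arguments": {
  "motion": "1 0.1 0 0 0; 1 0.2 0 0 0; 1 0.3 0 0 0; 1 0.4 0 0 0; 1 0.4 0 0 0"
}}

```text
clock: 10.85
eef_pos: [0.5484, 0.0056, 0.2001]
tool_rot: [0.597, 0.802, -0.001, 0.001]
ft_force: [0.8, -5.0, -1.8]
grip_width: 0.0153
grasp_force: 58.9
```

```bash
python3 -c "
from h import *
loc()"
```

```text
psi 0.290 along 21.2 lat 27.7 z 200.1 | f_al -0.6 f_lat -5.1 fz -1.8 clk 10.8 tq [-1.7  -0.31  0.  ]
```

```bash
cat >> h.py <<'E'
C0=np.array([.5364,-.0269]); OFF=.003
def tgt(psi,r,z,c=C0):
    u=np.array([np.cos(psi),np.sin(psi)]); n=np.array([-u[1],u[0]]); go([*(c+r*1e-3*u-OFF*n),z],psi)
E
python3 -c "
from h import *
tgt(.291,31.5,.166)"
```

```text
cm [-3.06  1.07  3.42] twist -0.001 psi 0.29 pos [0.5484 0.0056 0.2001] j [ 0.01  0.35  0.07  1.29 -0.    1.29] f [ 0.8 -5.  -1.8] t [-1.7  -0.31  0.  ] clk 10.8
```

{"name": "send_rows", "arguments": {
  "motion": "1 -1.5 0.5 0 0; 1 -3.2 1.05 0 0; 1 -3.2 1.05 1.2 0; 1 -3.2 1.05 2.4 0; 1 -3.2 1.05 2.8 0"
}}

```text
clock: 11.35
eef_pos: [0.5657, -0.02, 0.1694]
tool_rot: [0.597, 0.802, -0.001, -0.002]
ft_force: [0.5, -0.8, -0.1]
grip_width: 0.0148
grasp_force: 59.0
```

{"name": "send_rows", "arguments": {
  "motion": "1 0 0 0.2 0; 1 0 0 0.4 0; 1 0 0 0.6 0; 1 0 0 0.6 0"
}}

```text
clock: 11.75
eef_pos: [0.5673, -0.0203, 0.1661]
tool_rot: [0.597, 0.802, 0.0, 0.0]
ft_force: [-0.1, -0.8, -0.8]
grip_width: 0.0155
grasp_force: 59.0
```

```bash
python3 -c "
from h import *
loc(C0); tgt(.291,31.5,.166)"
```

```text
psi 0.291 along 31.5 lat -2.6 z 166.1 | f_al -0.3 f_lat -0.7 fz -0.8 clk 11.8 tq [-0.06 -0.05  0.03]
cm [-0.05 -0.    0.01] twist 0.0 psi 0.291 pos [ 0.5673 -0.0203  0.1661] j [-0.04  0.41  0.07  1.23  0.    1.24] f [-0.1 -0.8 -0.8] t [-0.06 -0.05  0.03] clk 11.8
```

{"name": "send_rows", "arguments": {
  "motion": "1 0 0 0.2 0; 1 0 0 0.4 0; 1 0 0 0.55 0; 1 0 0 0.55 0"
}}

```text
clock: 12.15
eef_pos: [0.5676, -0.0206, 0.1611]
tool_rot: [0.597, 0.802, 0.0, 0.0]
ft_force: [0.1, 0.4, 3.0]
grip_width: 0.0154
grasp_force: 59.6
```

{"name": "send_rows", "arguments": {
  "motion": "1 0 0 -0.45 0; 1 0 -0.25 -0.45 0; 1 0 -0.45 -0.45 0; 1 0 -0.6 -0.45 0; 1 0 -0.7 -0.45 0"
}}

```text
clock: 12.65
eef_pos: [0.5619, -0.0223, 0.1654]
tool_rot: [0.597, 0.802, 0.001, 0.001]
ft_force: [3.3, 0.3, -2.9]
grip_width: 0.0152
grasp_force: 58.9
```

```bash
python3 -c "
from h import *
loc(C0)"
```

```text
psi 0.291 along 25.7 lat -2.9 z 165.4 | f_al 3.3 f_lat -0.7 fz -2.9 clk 12.7 tq [ 0.35 -1.37 -0.01]
```

```bash
cat >> h.py <<'E'
def orbit(psi,r,z,n=4,c=C0):
    o=bot.get_obs(); R=Rn.from_quat(o["tool_rot"]).as_matrix(); p0=np.arctan2(R[1,1],R[0,1])
    for k in range(0,n+1):
        a=p0+(psi-p0)*k/n; u=np.array([np.cos(a),np.sin(a)]); m=np.array([-u[1],u[0]])
        d=R.T@(np.r_[c+r*1e-3*u-OFF*m,z]-o["eef_pos"])*100; print(d.round(2),round(-(a-p0),3))
E
python3 -c "
from h import *
orbit(.815,32.3,.165)"
```

```text
[-0.01  0.66  0.05] -0.0
[0.42 0.67 0.04] -0.131
[0.84 0.63 0.04] -0.262
[1.25 0.53 0.04] -0.393
[1.65 0.37 0.04] -0.524
```

{"name": "send_rows", "arguments": {
  "motion": "1 0 0.7 0 0; 1 0.4 0.7 0 -0.13; 1 0.85 0.65 0 -0.26; 1 1.25 0.55 0 -0.39; 1 1.65 0.4 0 -0.52"
}}

```text
clock: 13.15
eef_pos: [0.5589, -0.0055, 0.1643]
tool_rot: [0.368, 0.93, -0.001, -0.001]
ft_force: [-0.2, -0.6, -1.5]
grip_width: 0.0152
grasp_force: 59.2
```

```bash
python3 -c "
from h import *
loc(C0);tgt(.815,24.5,.165)"
```

```text
psi 0.816 along 31.0 lat -1.7 z 164.3 | f_al -0.6 f_lat -0.3 fz -1.5 clk 13.2 tq [ 0.02 -0.01  0.09]
cm [-0.13 -0.65 -0.07] twist 0.001 psi 0.816 pos [ 0.5589 -0.0055  0.1643] j [-0.01  0.39  0.04  1.22 -0.    0.74] f [-0.2 -0.6 -1.5] t [ 0.02 -0.01  0.09] clk 13.2
```

{"name": "send_rows", "arguments": {
  "motion": "1 -0.1 -0.15 0 0; 1 -0.1 -0.35 0 0; 1 -0.1 -0.5 0 0; 1 -0.1 -0.65 0 0; 1 -0.1 -0.75 0 0"
}}

```text
clock: 13.65
eef_pos: [0.5555, -0.0115, 0.1652]
tool_rot: [0.371, 0.929, 0.001, 0.0]
ft_force: [0.6, 1.9, -0.3]
grip_width: 0.015
grasp_force: 59.2
```

```bash
python3 -c "
from h import *
loc(C0);orbit(1.339,32.3,.165)"
```

```text
psi 0.810 along 24.3 lat -3.2 z 165.2 | f_al 1.8 f_lat 0.8 fz -0.3 clk 13.7 tq [ 1.01 -0.07 -0.  ]
[0.02 0.8  0.02] -0.0
[0.45 0.81 0.02] -0.132
[0.87 0.76 0.02] -0.264
[1.29 0.66 0.02] -0.396
[1.69 0.51 0.02] -0.529
```

{"name": "send_rows", "arguments": {
  "motion": "1 0 -0.1 0 0; 1 0 -0.2 0 0; 1 0 -0.2 0 0"
}}

```text
clock: 13.95
eef_pos: [0.5532, -0.0135, 0.1648]
tool_rot: [0.371, 0.929, -0.001, -0.001]
ft_force: [-0.8, 1.0, -0.2]
grip_width: 0.0153
grasp_force: 59.3
```

```bash
python3 -c "
from h import *
loc(C0);orbit(1.339,32.3,.165)"
```

```text
psi 0.811 along 21.3 lat -3.0 z 164.8 | f_al 0.2 f_lat 1.3 fz -0.2 clk 13.9 tq [0.32 0.27 0.01]
[-0.    1.1  -0.02] -0.0
[ 0.43  1.11 -0.02] -0.132
[ 0.85  1.07 -0.02] -0.264
[ 1.27  0.97 -0.02] -0.396
[ 1.67  0.81 -0.02] -0.528
```

{"name": "send_rows", "arguments": {
  "motion": "1 0.05 -0.2 0 0; 1 0.05 -0.35 0 0; 1 0.05 -0.5 0 0; 1 0.05 -0.6 0 0"
}}

```text
clock: 14.35
eef_pos: [0.5493, -0.0173, 0.165]
tool_rot: [0.371, 0.929, -0.0, -0.0]
ft_force: [-0.1, 1.3, -0.4]
grip_width: 0.015
grasp_force: 59.1
```

```bash
python3 -c "
from h import *
loc(C0)"
```

```text
psi 0.811 along 15.9 lat -2.8 z 165.0 | f_al 0.9 f_lat 1.0 fz -0.4 clk 14.3 tq [0.38 0.13 0.04]
```

{"name": "send_rows", "arguments": {
  "motion": "1 0.05 -0.2 0 0; 1 0.05 -0.35 0 0; 1 0.05 -0.5 0 0; 1 0.05 -0.5 0 0"
}}

```text
clock: 14.75
eef_pos: [0.5462, -0.0203, 0.1653]
tool_rot: [0.371, 0.929, 0.001, 0.001]
ft_force: [0.9, 1.0, -1.2]
grip_width: 0.0151
grasp_force: 59.2
```

```bash
python3 -c "
from h import *
loc(C0)"
```

```text
psi 0.811 along 11.5 lat -2.5 z 165.3 | f_al 1.4 f_lat 0.0 fz -1.2 clk 14.8 tq [ 0.6  -0.36 -0.  ]
```

{"name": "send_rows", "arguments": {
  "motion": "1 0 0.15 0 0; 1 0 0.25 0 0; 1 0 0.25 -0.3 0; 1 0 0.25 -0.6 0; 1 0 0.25 -0.7 0"
}}

```text
clock: 15.25
eef_pos: [0.5474, -0.0187, 0.1723]
tool_rot: [0.371, 0.929, -0.0, 0.0]
ft_force: [-0.9, -0.6, -3.9]
grip_width: 0.0153
grasp_force: 58.8
```

{"name": "send_rows", "arguments": {
  "motion": "1 0 0 -0.1 0; 1 0 0 -0.2 0; 1 0 0 -0.3 0; 1 0 0 -0.3 0"
}}

```text
clock: 15.65
eef_pos: [0.5473, -0.0187, 0.1749]
tool_rot: [0.371, 0.929, -0.0, -0.0]
ft_force: [-0.2, 0.0, -3.7]
grip_width: 0.0151
grasp_force: 58.8
```

```bash
python3 -c "
from h import *
loc(C0)"
```

```text
psi 0.811 along 13.5 lat -2.2 z 174.9 | f_al -0.1 f_lat 0.1 fz -3.7 clk 15.7 tq [-0.02 -0.07  0.02]
```

{"name": "send_rows", "arguments": {
  "motion": "1 0 0 -0.7 0; 1 0 0 -1.5 0; 1 0 0 -2.3 0; 1 0 0 -3.1 0; 1 0 0 -3.9 0"
}}

```text
clock: 16.15
eef_pos: [0.5476, -0.0187, 0.2151]
tool_rot: [0.371, 0.929, 0.0, 0.0]
ft_force: [-0.6, 0.7, -3.9]
grip_width: 0.0153
grasp_force: 58.9
```

{"name": "send_rows", "arguments": {
  "motion": "1 0 0 -1.2 0; 1 0 0 -2.4 0; 1 0 0 -3.6 0; 1 0 0 -4.8 0; 1 0 0 -6 0"
}}

```text
clock: 16.65
eef_pos: [0.5474, -0.0186, 0.2752]
tool_rot: [0.371, 0.929, 0.0, 0.0]
ft_force: [-0.8, 0.0, -3.2]
grip_width: 0.0153
grasp_force: 58.9
```

{"name": "send_rows", "arguments": {
  "motion": "1 0 0 -1.2 0; 1 0 0 -2.4 0; 1 0 0 -3.6 0; 1 0 0 -4.4 0; 1 0 0 -4.4 0"
}}

```text
clock: 17.15
eef_pos: [0.548, -0.0187, 0.3197]
tool_rot: [0.371, 0.929, 0.0, 0.001]
ft_force: [-1.1, 0.0, -3.5]
grip_width: 0.015
grasp_force: 58.9
```

```bash
python3 -c "
from h import *
loc(C0)
im=shot('scene','s1'); x0,y0=(proj('scene',[.537,-.027,.18])-[50,50]).astype(int)
cv2.imwrite('pics/s1c.png',cv2.resize(cv2.imread('pics/s1.png')[y0:y0+110,x0:x0+110],None,fx=4,fy=4,interpolation=2))"
```

```text
psi 0.811 along 14.0 lat -2.7 z 319.7 | f_al -0.7 f_lat 0.8 fz -3.5 clk 17.1 tq [ 0.05 -0.06  0.05]
```

View pics/s1c.png

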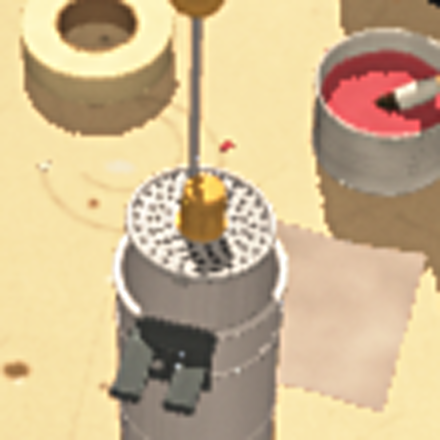

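```bash
python3 -c "
from h import *
D=np.array([.461,.3005])
tgt(.811,13.7,.315,D)"
```

```text
cm [27.97 18.54  0.35] twist -0.0 psi 0.811 pos [ 0.5477 -0.0187  0.3186] j [-0.03  0.32  0.34  1.59 -0.    0.73] f [ 1.3 -0.2 -3.9] t [-0.04 -0.   -0.03] clk 17.2
```

{"name": "send_rows", "arguments": {
  "motion": "1 0.8 0.5 0 0; 1 2.4 1.6 0 0; 1 4.8 3.2 0 0; 1 7.6 5 0 0; 1 10.4 6.9 0 0"
}}

```text
clock: 17.7
eef_pos: [0.5184, 0.1043, 0.3171]
tool_rot: [0.371, 0.929, -0.0, -0.001]
ft_force: [0.7, 0.4, -2.9]
grip_width: 0.0154
grasp_force: 58.8
```

{"name": "send_rows", "arguments": {
  "motion": "1 2.8 1.85 0 0; 1 5.6 3.7 0 0; 1 8.4 5.55 0 0; 1 11 7.3 0 0; 1 13.3 8.8 0 0"
}}

```text
clock: 18.2
eef_pos: [0.4823, 0.2604, 0.3171]
tool_rot: [0.37, 0.929, -0.0, -0.001]
ft_force: [0.7, 0.1, -2.8]
grip_width: 0.0155
grasp_force: 58.8
```

```bash
python3 -c "
from h import *
D=np.array([.461,.3005])
tgt(.811,13.7,.315,D)"
```

```text
cm [4.   2.82 0.21] twist 0.001 psi 0.812 pos [0.4823 0.2604 0.3171] j [0.49 0.33 0.34 1.59 0.   1.25] f [ 0.7  0.1 -2.8] t [ 0.04 -0.03  0.  ] clk 18.2
```

{"name": "send_rows", "arguments": {
  "motion": "1 1.7 1.2 0 0; 1 3 2.1 0 0; 1 3.8 2.7 0 0; 1 4 2.8 0 0; 1 4 2.8 0 0"
}}

```text
clock: 18.7
eef_pos: [0.4739, 0.306, 0.3178]
tool_rot: [0.371, 0.929, -0.0, -0.0]
ft_force: [-0.5, -0.2, -3.7]
grip_width: 0.0153
grasp_force: 58.9
```

```bash
python3 -c "
from h import *
D=np.array([.461,.3005])
tgt(.811,13.7,.315,D)
im=shot('scene','s2')
shot('top','s2t')
x0,y0=(proj('scene',[.461,.30,.06])-[50,60]).astype(int); x1,y1=(proj('top',[.461,.30,.06])-[50,60]).astype(int)
cv2.imwrite('pics/s2c.png',cv2.resize(cv2.hconcat([cv2.imread('pics/s2.png')[y0:y0+110,x0:x0+100],cv2.imread('pics/s2t.png')[y1:y1+110,x1:x1+100]]),None,fx=4,fy=4,interpolation=2)); print(x0,y0,x1,y1)"
```

```text
cm [0.26 0.08 0.28] twist -0.0 psi 0.811 pos [0.4739 0.306  0.3178] j [ 0.57  0.36  0.39  1.6  -0.    1.33] f [-0.5 -0.2 -3.7] t [ 0.02 -0.07  0.02] clk 18.7
136 185 163 228
```

View pics/s2c.png

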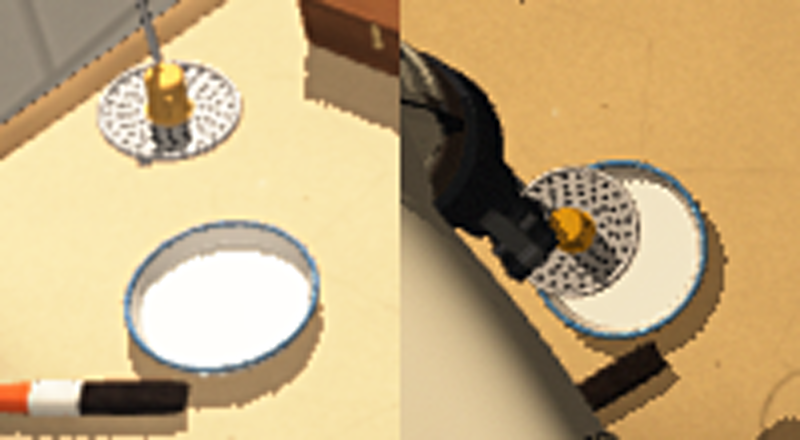

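```bash
python3 -c "
from h import *
print(at('top',208.2,285.6,.161),at('scene',177.8,212.3,.161))
print(at('top',(626-400)/4+163-.4,249/4+228-.4,.014),at('scene',221/4+136-.4,297/4+185-.4,.014))
D=np.array([.461,.3005]); tgt(.811,13.7,.19,D)"
```

```text
[0.4600923  0.29260538 0.161     ] [0.46352727 0.30025791 0.161     ]
[0.46100538 0.29623724 0.014     ] [0.46151869 0.29999135 0.014     ]
cm [ 0.33  0.11 12.8 ] twist -0.001 psi 0.81 pos [0.4742 0.3054 0.318 ] j [ 0.57  0.36  0.39  1.6  -0.    1.33] f [-0.6  0.4 -3.3] t [ 0.   -0.04  0.01] clk 18.8
```

{"name": "send_rows", "arguments": {
  "motion": "1 0.2 0.1 1.5 0; 1 0.3 0.1 4 0; 1 0.3 0.1 7 0; 1 0.3 0.1 10 0; 1 0.3 0.1 12.3 0"
}}

```text
clock: 19.3
eef_pos: [0.4722, 0.3075, 0.1933]
tool_rot: [0.372, 0.928, -0.001, -0.0]
ft_force: [-0.0, 0.3, -4.4]
grip_width: 0.0153
grasp_force: 58.9
```

{"name": "send_rows", "arguments": {
  "motion": "1 0 0 0.5 0; 1 0 0 0.9 0; 1 0 0 1.2 0; 1 0 0 1.5 0; 1 0 0 1.5 0"
}}

```text
clock: 19.8
eef_pos: [0.4728, 0.3092, 0.1807]
tool_rot: [0.371, 0.929, 0.0, 0.0]
ft_force: [0.2, 0.3, -3.4]
grip_width: 0.0153
grasp_force: 58.9
```

```bash
python3 -c "
from h import *
D=np.array([.461,.3005]); loc(D)"
```

```text
psi 0.811 along 14.5 lat -2.6 z 180.7 | f_al 0.4 f_lat 0.0 fz -3.4 clk 19.8 tq [-0.    0.03  0.02]
```

Touch-down expected near z 0.170; creep down.

{"name": "send_rows", "arguments": {
  "motion": "1 0 0 0.3 0; 1 0 0 0.6 0; 1 0 0 0.8 0; 1 0 0 1.0 0; 1 0 0 1.1 0"
}}

```text
clock: 20.3
eef_pos: [0.4726, 0.3092, 0.1692]
tool_rot: [0.371, 0.929, 0.0, 0.0]
ft_force: [-0.3, 0.4, -0.5]
grip_width: 0.0154
grasp_force: 59.4
```

{"name": "send_rows", "arguments": {
  "motion": "1 0 0 0.1 0; 1 0 0 0.2 0; 1 0 0 0.3 0; 1 0 0 0.3 0"
}}

```text
clock: 20.7
eef_pos: [0.4726, 0.3091, 0.166]
tool_rot: [0.371, 0.929, 0.0, 0.0]
ft_force: [-0.3, 0.9, -0.9]
grip_width: 0.0153
grasp_force: 59.4
```

```bash
python3 -c "
from h import *
D=np.array([.461,.3005]); loc(D)"
```

```text
psi 0.811 along 14.2 lat -2.4 z 166.0 | f_al 0.4 f_lat 0.8 fz -0.9 clk 20.7 tq [ 0.16  0.04 -0.04]
```

{"name": "send_rows", "arguments": {
  "motion": "1 0.05 0 0.15 0; 1 0.05 0 0.3 0; 1 0.05 0 0.3 0; 1 0.05 0.15 0.3 0; 1 0.05 0.3 0.3 0"
}}

```text
clock: 21.2
eef_pos: [0.4743, 0.3116, 0.163]
tool_rot: [0.371, 0.929, 0.0, 0.0]
ft_force: [0.4, 0.0, -0.8]
grip_width: 0.0154
grasp_force: 59.4
```

```bash
python3 -c "
from h import *
D=np.array([.461,.3005]); loc(D)"
```

```text
psi 0.811 along 17.2 lat -2.0 z 163.0 | f_al 0.3 f_lat -0.2 fz -0.8 clk 21.2 tq [-0.01  0.02  0.02]
```

Free; draw out.

{"name": "send_rows", "arguments": {
  "motion": "1 0 0.3 0 0; 1 0 0.6 0 0; 1 0 0.9 0 0; 1 0 1.2 0 0; 1 0 1.5 0 0"
}}

```text
clock: 21.7
eef_pos: [0.4847, 0.3227, 0.163]
tool_rot: [0.371, 0.929, 0.0, -0.0]
ft_force: [0.4, 0.0, -1.0]
grip_width: 0.0153
grasp_force: 59.4
```

{"name": "send_rows", "arguments": {
  "motion": "1 0 0.5 0 0; 1 0 1 0 0; 1 0 1 0 0; 1 0 1 -2 0; 1 0 1 -5 0"
}}

```text
clock: 22.2
eef_pos: [0.49, 0.3288, 0.2111]
tool_rot: [0.371, 0.929, -0.002, -0.002]
ft_force: [0.1, 1.0, -0.7]
grip_width: 0.0151
grasp_force: 59.4
```

```bash
python3 -c "
from h import *
D=np.array([.461,.3005]); loc(D)
u=R2(.287); cl=np.array([.4713,-.0476])
go([*(cl+u@[-.055,0]),.25],.291)
shot('top','s3t'); shot('scene','s3')
for c in ('top','scene'):
  for t in ('dish','sieve'): print(c,t,[(np.round(d['rect'],1).tolist(),round(d['conf'],2)) for d in boxes_of(c,t)[:2]])
"
```

```text
psi 0.811 along 40.5 lat -1.6 z 211.1 | f_al 0.8 f_lat 0.7 fz -0.7 clk 22.2 tq [-0.06 -0.08  0.03]
cm [-21.81 -33.36  -3.73] twist 0.52 psi 0.811 pos [0.49   0.3288 0.2111] j [ 0.59  0.43  0.23  1.37 -0.    1.35] f [ 0.1  1.  -0.7] t [-0.06 -0.08  0.03] clk 22.2
top dish [([217.2, 289.1, 44.5, 42.7], 0.79), ([444.1, 224.4, 17.3, 64.8], 0.31)]
top sieve [([218.9, 291.2, 28.8, 39.0], 0.98)]
scene dish [([193.3, 260.6, 48.7, 39.3], 0.78)]
scene sieve [([190.0, 258.6, 29.8, 21.5], 0.65)]
```

{"name": "send_rows", "arguments": {
  "motion": "1 -2.2 -3.3 -2 0.1; 1 -5 -7.5 -4 0.2; 1 -8 -12 -4 0.3; 1 -11 -16.6 -4 0.4; 1 -13.7 -20.8 -4 0.52"
}}

```text
clock: 23.0
eef_pos: [0.4486, 0.0955, 0.2519]
tool_rot: [0.599, 0.801, -0.001, -0.0]
ft_force: [1.0, -0.6, -0.3]
grip_width: 0.0155
grasp_force: 59.4
```

```bash
python3 -c "
from h import *
go([*(np.array([.4713,-.0476])+R2(.287)@[-.055,0]),.25],.2912)
"
```

```text
cm [-14.36  -7.37   0.2 ] twist -0.004 psi 0.287 pos [0.4486 0.0955 0.2519] j [ 0.21  0.15 -0.05  1.37 -0.    1.49] f [ 1.  -0.6 -0.3] t [-0.08 -0.07 -0.03] clk 23.0
```

{"name": "send_rows", "arguments": {
  "motion": "1 -3 -3 0 0; 1 -7 -6 0 0; 1 -11 -7.4 0 0; 1 -13.5 -7.4 0 0; 1 -14.4 -7.4 0 0"
}}

```text
clock: 23.5
eef_pos: [0.4197, -0.064, 0.2521]
tool_rot: [0.599, 0.801, -0.0, -0.001]
ft_force: [-1.1, 0.7, -1.3]
grip_width: 0.0154
grasp_force: 59.4
```

{"name": "send_rows", "arguments": {
  "motion": "1 0 0 2 0; 1 0 0 4.5 0; 1 0 0 6.5 0; 1 0 0 7.2 0; 1 0 0 7.2 0"
}}

```text
clock: 24.0
eef_pos: [0.4192, -0.0612, 0.1797]
tool_rot: [0.597, 0.802, -0.001, -0.002]
ft_force: [-1.0, 0.2, -0.3]
grip_width: 0.0153
grasp_force: 59.4
```

```bash
python3 -c "
from h import *
go([.4713,-.0476,.176],.2912)
"
```

```text
cm [-0.2   5.39  0.35] twist 0.001 psi 0.292 pos [ 0.4192 -0.0612  0.1797] j [-0.15  0.13 -0.28  1.17  0.    1.13] f [-1.   0.2 -0.3] t [-0.03 -0.03 -0.02] clk 24.0
```

{"name": "send_rows", "arguments": {
  "motion": "1 -0.2 1 0.3 0; 1 -0.2 2.3 0.3 0; 1 -0.2 3.6 0.3 0; 1 -0.2 4.8 0.3 0; 1 -0.2 5.4 0.3 0"
}}

```text
clock: 24.5
eef_pos: [0.4746, -0.0478, 0.1782]
tool_rot: [0.597, 0.802, 0.0, 0.001]
ft_force: [-0.1, -0.7, -0.4]
grip_width: 0.0152
grasp_force: 59.4
```

```bash
python3 -c "
from h import *
go([.4713,-.0476,.161],.2912)
"
```

```text
cm [ 0.12 -0.31  1.72] twist 0.001 psi 0.292 pos [ 0.4746 -0.0478  0.1782] j [-0.1   0.23 -0.16  1.19  0.    1.18] f [-0.1 -0.7 -0.4] t [-0.02 -0.    0.  ] clk 24.5
```

{"name": "send_rows", "arguments": {
  "motion": "1 0 0 0 0; 1 0 0 0 0"
}}

```text
clock: 24.7
eef_pos: [0.4724, -0.0482, 0.1778]
tool_rot: [0.597, 0.802, -0.0, -0.0]
ft_force: [0.0, 0.9, -1.6]
grip_width: 0.0152
grasp_force: 59.4
```

```bash
python3 -c "
from h import *
go([.4713,-.0476,.161],.2912)
"
```

```text
cm [ 0.09 -0.08  1.68] twist 0.0 psi 0.291 pos [ 0.4724 -0.0482  0.1778] j [-0.1   0.22 -0.16  1.19 -0.    1.18] f [ 0.   0.9 -1.6] t [-0.05  0.04 -0.02] clk 24.7
```

{"name": "send_rows", "arguments": {
  "motion": "1 0.05 -0.05 0.5 0; 1 0.05 -0.05 1 0; 1 0.05 -0.05 1.4 0; 1 0.05 -0.05 1.6 0; 1 0.05 -0.05 1.7 0"
}}

```text
clock: 25.2
eef_pos: [0.4716, -0.048, 0.1606]
tool_rot: [0.597, 0.802, -0.0, -0.0]
ft_force: [-0.4, 0.2, -0.4]
grip_width: 0.015
grasp_force: 59.4
```

```bash
python3 -c "
from h import *
go([.4713,-.0476,.161],.2912)
"
```

```text
cm [ 0.05 -0.02 -0.04] twist -0.0 psi 0.291 pos [ 0.4716 -0.048   0.1606] j [-0.1   0.23 -0.19  1.14  0.    1.18] f [-0.4  0.2 -0.4] t [-0.03 -0.02 -0.01] clk 25.2
```

{"name": "send_rows", "arguments": {
  "motion": "1 0 0 0.05 0; 1 0 0 0.08 0; 0.4 0 0 0.08 0; 0 0 0 0.08 0; -0.6 0 0 0.08 0"
}}

```text
clock: 25.7
eef_pos: [0.4722, -0.048, 0.1604]
tool_rot: [0.597, 0.802, 0.0, 0.0]
ft_force: [0.4, -0.6, 0.5]
grip_width: 0.0535
grasp_force: 0.0
```

{"name": "send_rows", "arguments": {
  "motion": "-0.6 0 0 0 0; -0.6 0 0 0 0; -0.6 0 0 -2.5 0; -0.6 0 0 -6 0; -0.6 0 0 -10 0"
}}

```text
clock: 26.2
eef_pos: [0.471, -0.0479, 0.2603]
tool_rot: [0.597, 0.802, -0.001, -0.001]
ft_force: [1.0, -0.2, -0.5]
grip_width: 0.0684
grasp_force: 0.0
```

```bash
python3 -c "
from h import *
go([.4713,-.0476,.161],.2912)
shot('scene','e')
a=cv2.imread('pics/e.png')
cv2.imwrite('pics/ec.png',cv2.resize(a[170:370,150:400],None,fx=3,fy=3,interpolation=2))
"
```

```text
cm [0.01 0.06 9.93] twist -0.0 psi 0.291 pos [ 0.471  -0.0479  0.2603] j [-0.1   0.18  0.    1.4   0.    1.18] f [ 1.  -0.2 -0.5] t [-0.05 -0.05 -0.03] clk 26.2
```

View pics/ec.png

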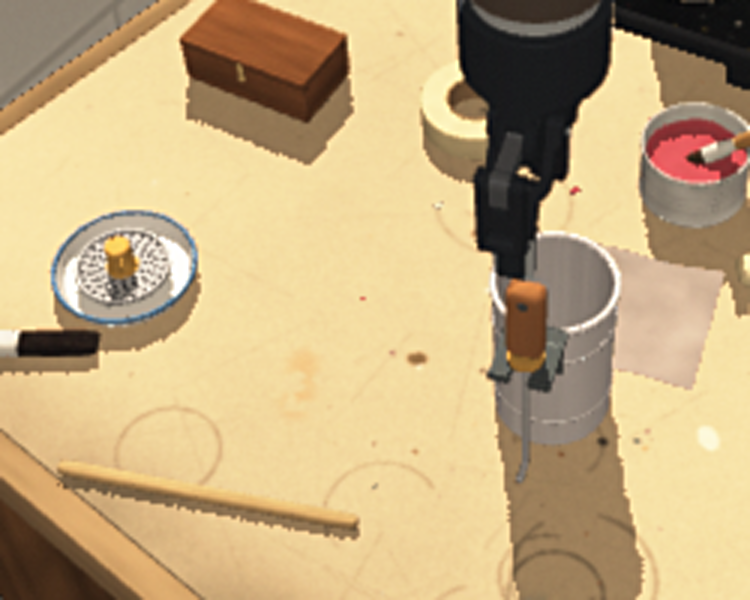

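{"name": "send_rows", "arguments": {
  "motion": "-0.6 0 0 -2 0; -0.6 0 0 -3 0; -0.6 0 0 -3 0; -0.6 0 0 -3 0; -0.6 0 0 -3 0"
}}

```text
clock: 26.75
eef_pos: [0.4714, -0.0479, 0.2889]
tool_rot: [0.597, 0.802, -0.001, -0.001]
ft_force: [-0.5, 0.6, -1.2]
grip_width: 0.0686
grasp_force: 0.0
```

```bash
python3 -c "
from h import *
print(workorder.job_done())"
```

```text
the job is handed in; nothing more can be done
None
```

The job is handed in at about 27 s: the last picture shows the sieve flat in the drip dish, the hook back on its clip and the gripper clear, but the hand-in gave no verdict.

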